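# Complete the hexagonal pack of dropper bottles in the round tub

## Task

Finish packing the round white tub on the lab bench. Of the four loose amber dropper bottles on the sheet, take the two that are the same size as those already in the tub and, keeping them upright, stand both on its floor, one in the middle and the other in the gap in the ring, to make the full pattern of one bottle with six around it.

Things in the scene. Friction and masses are not known exactly. Their poses are not given: they have to be found in the camera images.
- bottle_a: Loose amber dropper bottle of the set, upright on the bench, 80 g. Body 36 mm across, 52 mm high, paper band; sloping shoulder to 60 mm; straight black cap 16 mm across from 60 to 104 mm (grip it here). Origin: centre of underside, z up. The other two loose bottles, not of the set: a stubby one (body 56 mm across, 40 high), a slim one (25 across, 74 high).
- bottle_b: Loose amber dropper bottle of the set, upright on the bench, 80 g. Body 36 mm across, 52 mm high, paper band; sloping shoulder to 60 mm; straight black cap 16 mm across from 60 to 104 mm (grip it here). Origin: centre of underside, z up. Same as bottle_a; either may go in either place. The four loose bottles stand at least 95 mm apart, centre to centre.
- tub: Fixed round white tub, 148 mm outside, 140 inside, rim 45 mm high, floor 5 mm thick. Origin: centre of underside; x points to the gap in the ring. Five bottles of the set stand loose in it, 46 mm (+-2) from its axis at 60, 120, 180, 240, 300 degrees from x, cap tops 109 mm above the bench; the middle is empty. Fingers closing along 30, 90 or 150 degrees to x pass between the caps.
- tub_gap (a point): The empty place in the ring: a point on the tub's inner floor, 46 mm from the tub's centre along its x axis, 5 mm above the bench.

How it is judged:
By the outcome, as a careful person would: the job done as asked, in the order asked, and still so for the second after the job is handed in, with the robot touching nothing.
It also fails if it takes over 56 s, if anything falls off the work surface, if the arm or the gripper's body presses on something with over 40 N, if the wrist force passes 120 N, or if a joint passes its speed limit or range.

## Robot

A 7-joint arm with a two-finger parallel gripper is mounted at the origin on the work surface. World frame = base frame: x ahead of the robot, y to its left, z up, the work surface at z = 0. Lengths are in mm, angles in degrees, forces in N, time in s.
With the tool pointing down it reaches from about 350 to 900 mm from the base axis. Payload 19.9 kg.
Tool frame: the origin (TCP) lies at the very end of the fingers, on their centre line; the grasp point (between the pads) lies 19 mm behind it; y points along the fingers, z is the direction in which the jaws open and shut, and the axes are right-handed (so a half turn about y gives the same grasp; the last joint's range is limited). The gripper opens to 85 mm and grips with 20 to 120 N. Pads are 22 mm wide; open, the fingers measure 114 mm over their backs; the gripper's body (76 mm by 85 mm) begins 54 mm behind the grasp point. The pads swing forward as they close: fully open they stand 13 mm farther back than shut.
Start: joints at [-66.95, 23.915, -0.59, 92.452, 0.269, 63.638, -3.037], TCP at [268.346, 564.439, 231.26] pointing down, gripper open.
Joint ranges: [-161.28, 161.28], [-22.2, 115.67], [-73.04, 71.86], [3.21, 147.25], [-68.34, 248.33], [10.77, 114.83], [-161.83, 161.83]. Speed limits (degrees/s): [108.29, 108.29, 136.94, 136.94, 172.46, 172.46, 172.46].

## Interface

Orientations are given as [roll, pitch, yaw] about the fixed x, y, z axes, in that order (R = Rz(yaw) Ry(pitch) Rx(roll)).
In Python, from workcell import arm, eyes gives the robot as it stands.
- The arm moves only by the shell command python3 -m pendant 'ROWS'. ROWS is JSON, a list of rows, each a list of 7 numbers: the shift along the tool's x, y, z in m, then the turn, a rotation vector about the tool's x, y, z in rad, then the gripper command: -1 is fully open, 1 is shut, values between are in proportion. In form: [[x, y, z, rx, ry, rz, grip], ...]. A call has 1 to 20 rows; each row shifts and turns the commanded pose from where the row before left it, along the tool's axes as they then stand; what a row does not reach is not made up. A row lasts 1/12 s, in which the tool goes at most 41.7 mm and 7.16 degrees, less where a joint would pass 70% of its speed; a pose out of reach is approached as far as the arm can. A call is refused whole if a number of a shift passes 0.0417 or a number of a turn 0.125, either way. A call with a gripper value outside its range is refused whole. The fingers move at their own pace and stop on an object; the grip force is fixed at half the most. Time passes only in rows, so rows that do not move let the fingers close. It gives the time, the measured TCP pose, the force and the opening at its end, in the units of the state.
- arm.read_state(): the state, without advancing time (a new reading comes with each control period).
- eyes.read_camera(name): name is "scene" or "top"; returns the picture (420x560x3 uint8, red, green, blue); there is no depth.
- eyes.camera_info(name): a dict with "mtx" (3x3 intrinsics, pixels), "pose" (4x4, takes a point from camera to world coordinates). Camera axes: x right, y down, z forward; pixel columns grow to the right and rows downward; lengths in mm; the calibration is good to about 2 mm. A picture is of the moment at which its call begins. camera_info takes no time and is no camera call.
- arm.sign_off(): hands the job in, once; it reports no verdict.
The state is a dict: "time": time; "qpos": joint angles; "joint_velocities": joint speeds; "tau": joint torques, N m; "tool_pos": TCP position; "orientation": TCP orientation; "ft_force": force on the tool from outside, world axes, zero at the start; "wrist_torque": the same for the moment, N m; "opening": opening from 0.0 (shut) to 1.0 (fully open).
Only numpy, scipy, OpenCV 4.12 (cv2) and the standard library are available. Lean on these libraries where they do the work, as an engineer would, in place of code of your own. Each camera call takes 0.05 s, during which the arm holds its last target.

## Working session

There is one attempt and no reset: what is moved stays moved. The work goes in short steps, Python scripts to look and compute and a shell command to move; the robot and the scene stay as the last step left them, time stands still between calls to the robot, and variables do not carry over. Pictures are saved under pics/ and viewed, and the job is handed in when it is done.

```bash
ls; mkdir -p pics
python3 - <<'E'
from workcell import arm, eyes
import cv2
s=arm.read_state(); print(s)
for n in ("scene","top"):
    im=eyes.read_camera(n); cv2.imwrite(f"pics/{n}0.png",im[:,:,::-1]); i=eyes.camera_info(n); print(n,i)
E
```

```text
pics
{'time': 0.0, 'qpos': array([-66.94998875,  23.94976169,  -0.59062031,  92.48627684,
         0.27147395,  63.63681226,  -3.03717651]), 'joint_velocities': array([ 0.03414842,  0.0518847 ,  0.07778303, -0.00707448, -0.08599059,
       -0.06986887, -0.01553952]), 'tau': array([-3.44057589e-03, -8.64450645e+01,  6.76508881e-01, -4.34896123e+01,
        1.88964786e-02,  7.46923790e-03,  1.98756118e-05]), 'tool_pos': array([268.22456122, 564.13113251, 230.63596483]), 'orientation': array([-9.00711948e+01, -7.12116732e-03, -2.54265587e+01]), 'ft_force': array([-0.50871109,  0.16459096, -0.4581739 ]), 'wrist_torque': array([-0.02066465,  0.03942211,  0.04227216]), 'opening': 0.9993906319625376}
scene {'mtx': array([[402.91394833,   0.        , 275.05925727],
       [  0.        , 402.91394833, 214.31460658],
       [  0.        ,   0.        ,   1.        ]]), 'pose': array([[ 6.07178017e-01,  6.76783365e-01, -4.16292125e-01,
         8.56042810e+02],
       [ 7.94511530e-01, -5.23262654e-01,  3.08135723e-01,
        -1.99789932e+02],
       [-9.28899077e-03, -5.17842130e-01, -8.55425767e-01,
         6.44977649e+02],
       [ 0.00000000e+00,  0.00000000e+00,  0.00000000e+00,
         1.00000000e+00]])}
top {'mtx': array([[541.12993755,   0.        , 283.62167016],
       [  0.        , 541.12993755, 200.16272467],
       [  0.        ,   0.        ,   1.        ]]), 'pose': array([[-7.63274370e-03, -9.88018531e-01,  1.54146436e-01,
         4.16000662e+02],
       [-9.99969663e-01,  7.78103836e-03,  3.58736415e-04,
         2.38341730e+01],
       [-1.55385756e-03, -1.54139022e-01, -9.88047948e-01,
         9.83937779e+02],
       [ 0.00000000e+00,  0.00000000e+00,  0.00000000e+00,
         1.00000000e+00]])}
```

View pics/scene0.png

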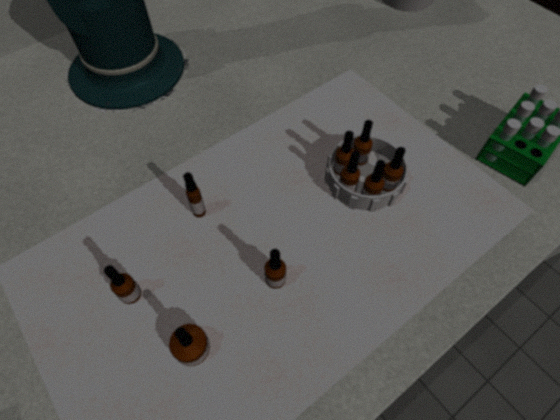

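View pics/top0.png

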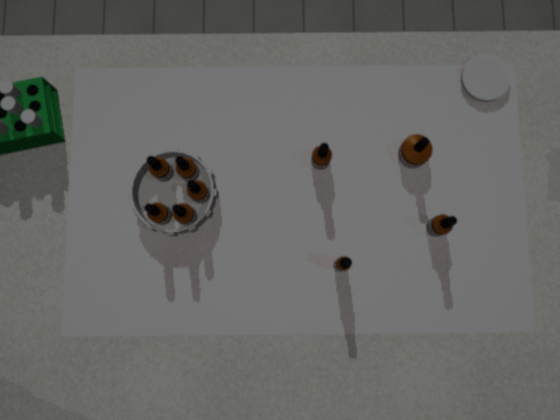

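The top view shows the tub near (174,192) with its gap to the left. The loose bottles are at (321,155) and (442,223), both medium, with a stubby one at (417,150) and a slim one at (344,263). Next I'll zoom in and measure.

```bash
cat > h.py <<'E'
import numpy as np, cv2
from workcell import arm, eyes
def ray(n,u,v):
    i=eyes.camera_info(n); K=i["mtx"];P=i["pose"]
    d=P[:3,:3]@np.linalg.solve(K,[u,v,1]); return P[:3,3],d
def plane(n,u,v,z):
    o,d=ray(n,u,v); return (o+d*(z-o[2])/d[2])
def proj(n,p):
    i=eyes.camera_info(n);P=i["pose"]
    c=P[:3,:3].T@(np.asarray(p,float)-P[:3,3]); q=i["mtx"]@c; return q[:2]/q[2]
def tri(a,b):
    o1,d1=a;o2,d2=b
    A=np.stack([d1,-d2],1); t=np.linalg.lstsq(A,o2-o1,rcond=None)[0]
    p1=o1+d1*t[0];p2=o2+d2*t[1]; return (p1+p2)/2,np.linalg.norm(p1-p2)
def caps(im,thr=28):
    m=(im.max(2)<thr).astype(np.uint8)
    n,l,st,c=cv2.connectedComponentsWithStats(m)
    return m,[(st[i],c[i]) for i in range(1,n) if 25<st[i][4]<600]
E
python3 - <<'E'
from h import *
for n in("scene","top"):
    im=cv2.imread(f"pics/{n}0.png")[:,:,::-1]
    for t in (28,):
        m,c=caps(im,t); print(n,t)
        for st,ce in c: print(st,ce.round(1))
im=cv2.imread("pics/top0.png")
a=cv2.resize(im[140:245,120:230],None,fx=5,fy=5,interpolation=cv2.INTER_CUBIC)
cv2.imwrite("pics/tubz.png",np.clip(a*2.0,0,255).astype(np.uint8))
im=cv2.imread("pics/top0.png")
a=cv2.resize(im[130:280,300:470],None,fx=4,fy=4,interpolation=cv2.INTER_CUBIC)
cv2.imwrite("pics/botz.png",np.clip(a*2.0,0,255).astype(np.uint8))
E
```

```text
scene 28
[532   0  28  15 216] [549.9   4.5]
[157  35  15  11  41] [164.   40.5]
[163  79  15  16  28] [169.7  87.5]
[359 121  13  21 148] [365.7 131.9]
[340 132  13  21 176] [347.2 142.6]
[515 141  11   7  63] [520. 144.]
[346 145  15  28 223] [353.3 160.8]
[389 148  15  21 202] [396.9 158.8]
[531 149  11   8  69] [535.8 152.5]
[335 155   8   9  35] [337.7 159.7]
[369 161  22  22 243] [378.9 172.4]
[525 165  17  19  48] [532.9 173. ]
[184 173  13  20 154] [189.6 182.7]
[363 183   9   9  31] [366.6 188. ]
[267 250  14  20 190] [274.3 260.3]
[105 266  20  20 242] [114.5 275.8]
[175 327  18  20 227] [183.1 336.5]
top 28
[27 85 11 10 82] [32.1 89.9]
[ 30 101  10  10  76] [ 34.7 105.4]
[  0 108   7  10  48] [  2.3 112.9]
[ 15 121  11  10  86] [ 19.5 125.7]
[414 138  15  14 124] [420.8 144.6]
[318 144  10  14 109] [322.8 150.9]
[147 157  15  14 134] [154.3 163.3]
[176 157  14  14 127] [182.3 163.4]
[188 180  13  14 118] [193.7 186.6]
[145 204  15  12 118] [152.7 209.6]
[173 205  14  12 120] [179.5 210.6]
[440 217  16  12 130] [447.3 222. ]
[340 258  11  10  87] [345.  262.5]
```

```bash
ls pics
```

```text
botz.png
scene0.png
top0.png
tubz.png
```

View pics/tubz.png

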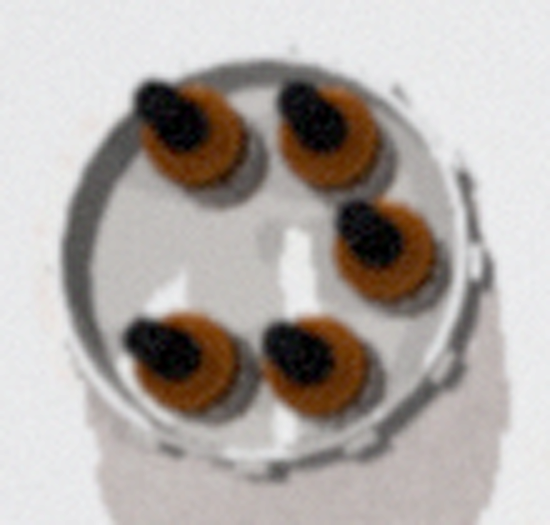

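View pics/botz.png

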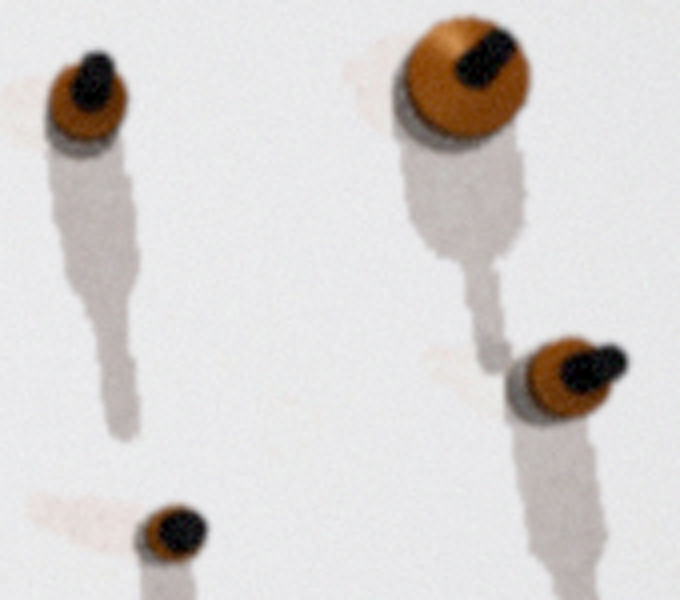

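Run:
```python
from h import *
T={ 'r1':(154.3,163.3),'r2':(182.3,163.4),'r3':(193.7,186.6),'r4':(179.5,210.6),'r5':(152.7,209.6),'A':(322.8,150.9),'B':(447.3,222.),'stub':(420.8,144.6),'slim':(345,262.5)}
S={'A':(274.3,260.3),'B':(114.5,275.8),'stub':(183.1,336.5),'slim':(189.6,182.7)}
P={}
for k,v in T.items():
    z=83+(5 if k[0]=='r' else 0)
    P[k]=plane("top",*v,z)
    print(k,P[k].round(1), 'tri',[np.round(x,1) for x in tri(ray("top",*v),ray("scene",*S[k]))] if k in S else '', 'scene83',plane("scene",*S[k],83).round(1) if k in S else proj("scene",P[k]).round(1))
R=np.array([P[f'r{i}'][:2] for i in range(1,6)])
from scipy.optimize import least_squares
def f(p):
    a=p[2]+np.radians([0,0,0,0,0]); return None
# order: determine angles; r3 =180
ang={'r3':180}
best=None
for s in (1,-1):
    A=np.radians(180+s*60*np.array([-2,-1,0,1,2]))
    for rows in (R,):
        g=lambda p:(np.c_[p[0]+46*np.cos(A+p[2]),p[1]+46*np.sin(A+p[2])]-rows).ravel()
        for t0 in np.linspace(0,6,8):
            r=least_squares(g,[*R.mean(0),t0])
            if best is None or r.cost<best[0]: best=(r.cost,s,r.x,r.fun.reshape(-1,2))
print(best[0],best[1],best[2][:2],np.degrees(best[2][2])%360); print(best[3].round(1))
c=best[2];print('gap',c[0]+46*np.cos(c[2]),c[1]+46*np.sin(c[2]))
# body check: amber blobs
for n in("scene","top"):
    im=cv2.imread(f"pics/{n}0.png").astype(int)
    m=((im[:,:,2]-im[:,:,0])>45).astype(np.uint8)
    k,l,st,ce=cv2.connectedComponentsWithStats(m)
    print(n,[(st[i][:5].tolist(),ce[i].round(1).tolist()) for i in range(1,k) if st[i][4]>50])
# tub rim: bright floor/ rim outer circle
im=cv2.imread("pics/top0.png",0); print(im[192,120:230].tolist()); print(im[140:245,165].tolist())
```

```text
r1 [620.7 242.8  88. ] tri  scene83 [396.3 156.3]
r2 [620.2 195.3  88. ] tri  scene83 [376.8 169.2]
r3 [580.1 175.3  88. ] tri  scene83 [352.4 160.4]
r4 [539.5 198.3  88. ] tri  scene83 [346.3 140.4]
r5 [541.5 243.1  88. ] tri  scene83 [365.  129.7]
A [641.2 -43.4  83. ] tri [array([643.5, -44.8,  72.8]), np.float64(1.2)] scene83 [647.  -48.1  83. ]
B [ 517.4 -249.5   83. ] tri [array([ 517.8, -252.6,   76.9]), np.float64(2.4)] scene83 [ 521.  -253.1   83. ]
stub [ 651.  -211.4   83. ] tri [array([ 655.5, -217.2,   64.4]), np.float64(2.0)] scene83 [ 661.6 -217.5   83. ]
slim [451.3 -76.6  83. ] tri [array([450.6, -76.3,  93.4]), np.float64(1.9)] scene83 [442.5 -74.9  83. ]
2.1258384939872896 -1 [580.58220533 220.1685157 ] 88.82789427268571
[[ 0.2 -0.4]
 [-0.2  1. ]
 [-0.4 -1.1]
 [ 0.8 -0.3]
 [-0.3  0.8]]
gap 581.5231664830651 266.1588906945172
scene [([359, 141, 12, 8, 56], [365.7, 145.1]), ([390, 168, 13, 9, 62], [396.7, 172.4]), ([347, 171, 12, 9, 58], [353.5, 176.2]), ([370, 180, 14, 9, 60], [377.6, 185.1]), ([271, 265, 14, 13, 88], [278.2, 272.2]), ([115, 279, 16, 15, 106], [123.
[... 392 characters left out ...]
96, 95, 95, 96, 92, 89, 91, 96, 111, 114, 116, 116, 114, 110, 97, 87, 85, 85, 69, 53, 35, 34, 30, 22, 12, 12, 11, 12, 5, 6, 16, 20, 28, 24, 29, 29, 33, 27, 21, 34, 42, 51, 77, 100, 106, 94, 102, 106, 79, 62, 81, 107, 116, 117, 117, 116, 117, 117, 115, 116, 116, 117]
[116, 116, 117, 116, 116, 117, 115, 116, 116, 116, 115, 110, 92, 63, 49, 50, 50, 52, 57, 68, 62, 51, 40, 37, 35, 32, 30, 27, 26, 28, 29, 32, 31, 25, 16, 19, 25, 35, 45, 48, 51, 66, 86, 93, 94, 94, 95, 96, 95, 94, 95, 94, 94, 96, 96, 96, 95, 95, 95, 96, 95, 95, 96, 95, 88, 73, 52, 38, 35, 35, 36, 33, 33, 35, 32, 26, 24, 23, 20, 29, 39, 40, 46, 50, 68, 86, 94, 94, 96, 99, 105, 94, 74, 76, 87, 92, 95, 94, 94, 95, 92, 92, 92, 94, 93]
```

Bottles A (about 643,-46) and B (about 519,-252) match the set. The tub centre is about (580.6,220.2), with its gap along +y. First I'll turn the tool to yaw -90, so tool z is world +x, tool x is world -y and tool y is down.

```bash
python3 -m pendant '[[0,0,0,0,0.1127,0,-1],[0,0,0,0,0.1127,0,-1],[0,0,0,0,0.1127,0,-1],[0,0,0,0,0.1127,0,-1],[0,0,0,0,0.1127,0,-1],[0,0,0,0,0.1127,0,-1],[0,0,0,0,0.1127,0,-1],[0,0,0,0,0.1127,0,-1],[0,0,0,0,0.1127,0,-1],[0,0,0,0,0.1127,0,-1],[0,0,0,0,0,0,-1]]'
```

```text
time: 1.02
tool_pos: [268.2, 564.3, 230.9]
orientation: [-90.0, -0.0, -90.3]
ft_force: [0.2, -0.4, -0.8]
opening: 1.004
```

```bash
python3 -m pendant '[[0.03,0,0.0185,0,0,0,-0.2],[0.03,0,0.0185,0,0,0,-0.2],[0.03,0,0.0185,0,0,0,-0.2],[0.03,0,0.0185,0,0,0,-0.2],[0.03,0,0.0185,0,0,0,-0.2],[0.03,0,0.0185,0,0,0,-0.2],[0.03,0,0.0185,0,0,0,-0.2],[0.03,0,0.0185,0,0,0,-0.2],[0.03,0,0.0185,0,0,0,-0.2],[0.03,0,0.0185,0,0,0,-0.2],[0.03,0,0.0185,0,0,0,-0.2],[0.03,0,0.0185,0,0,0,-0.2],[0.03,0,0.0185,0,0,0,-0.2],[0.03,0,0.0185,0,0,0,-0.2],[0.03,0,0.0185,0,0,0,-0.2],[0.03,0,0.0185,0,0,0,-0.2],[0.03,0,0.0185,0,0,0,-0.2],[0.03,0,0.0185,0,0,0,-0.2],[0.03,0,0.0185,0,0,0,-0.2],[0.03,0,0.0185,0,0,0,-0.2]]'
python3 -m pendant '[[0.01,0,0.005,0,0,0,-0.2],[0,0,0,0,0,0,-0.2],[0,0,0,0,0,0,-0.2]]'
python3 - <<'E'
from h import *
print(arm.read_state()["qpos"].round(1))
for n in("scene","top"):
    im=eyes.read_camera(n); cv2.imwrite(f"pics/{n}1.png",im[:,:,::-1])
E
```

```text
time: 2.68
tool_pos: [638.9, -37.1, 231.1]
orientation: [-90.0, 0.0, -89.7]
ft_force: [0.8, 0.5, -0.2]
opening: 0.597
time: 2.93
tool_pos: [643.1, -45.9, 230.8]
orientation: [-90.1, -0.0, -89.9]
ft_force: [-0.6, 1.0, 0.2]
opening: 0.603
[-18.8  28.1  28.2  90.2 -14.2  65.3  12.6]
```

View pics/scene1.png

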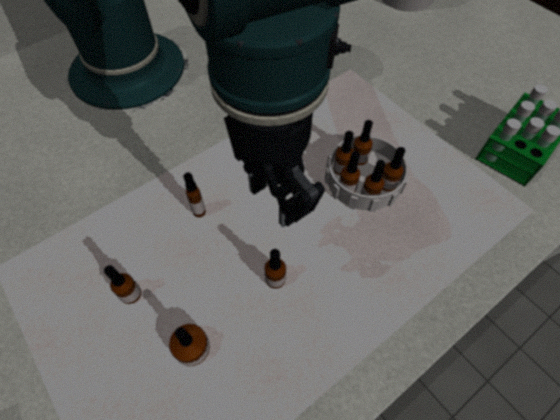

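View pics/top1.png

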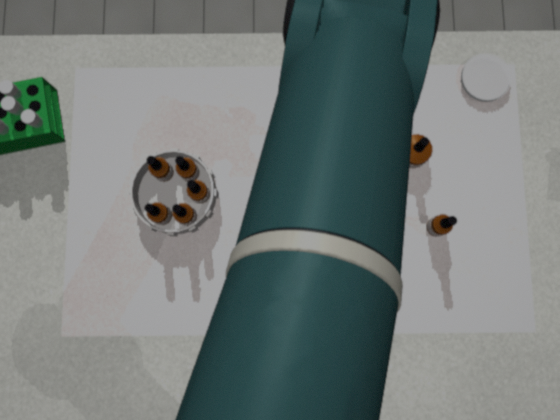

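The arm hides A in the top view, but the scene view shows the fingers above A near (290,205). I'll use it to check the scene calibration against the tool position.

Run:
```python
from h import *
im=cv2.imread("pics/scene1.png")
x0,y0=220,150;f=5
a=cv2.resize(im[y0:y0+150,x0:x0+110],None,fx=f*.8,fy=f*.8,interpolation=cv2.INTER_CUBIC); a=np.clip(a*2.5,0,255).astype(np.uint8)
for p,c in (((643.1,-45.9,230.8),(0,255,0)),((643.1,-45.9,249.8),(0,255,255)),((643,-46,104),(255,0,0)),((643,-46,60),(255,255,0)),((643,-46,0),(0,0,255))):
    u,v=proj("scene",p); print(p,u,v); cv2.circle(a,(int((u-x0+.5)*4),int((v-y0+.5)*4)),3,c,-1)
cv2.imwrite("pics/s1z.png",a)
```

```text
(643.1, -45.9, 230.8) 272.4467155240328 205.96455716357121
(643.1, -45.9, 249.8) 272.20716698097596 197.3168173334884
(643, -46, 104) 273.61814079403274 251.64586797061276
(643, -46, 60) 273.9620928593574 263.86196316018135
(643, -46, 0) 274.37045234851115 278.36560740013215
```

View pics/s1z.png

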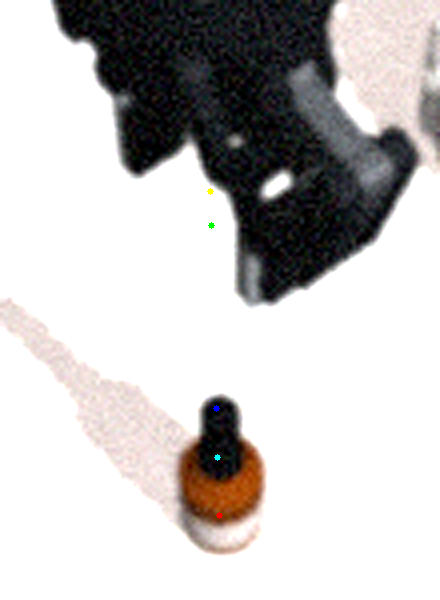

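```bash
python3 -m pendant '[[0.001,0.03,0.001,0,0,0,-0.2],[0,0.03,0,0,0,0,-0.2],[0,0.03,0,0,0,0,-0.2],[0,0.03,0,0,0,0,-0.2],[0,0.02,0,0,0,0,-0.2],[0,0.012,0,0,0,0,-0.2],[0,0.01,0,0,0,0,-0.2],[0,0,0,0,0,0,-0.2],[0,0,0,0,0,0,-0.2]]'
python3 - <<'E'
from h import *
im=eyes.read_camera("scene"); im=im[:,:,::-1]; cv2.imwrite("pics/scene2.png",im)
x0,y0=210,160
a=cv2.resize(im[y0:y0+150,x0:x0+150],None,fx=4,fy=4,interpolation=cv2.INTER_CUBIC); a=np.clip(a*2.5,0,255).astype(np.uint8)
cv2.imwrite("pics/s2z.png",a)
E
```

```text
time: 3.78
tool_pos: [644.7, -46.3, 70.0]
orientation: [-90.0, -0.0, -90.0]
ft_force: [0.4, -0.9, 0.0]
opening: 0.6
```

View pics/s2z.png

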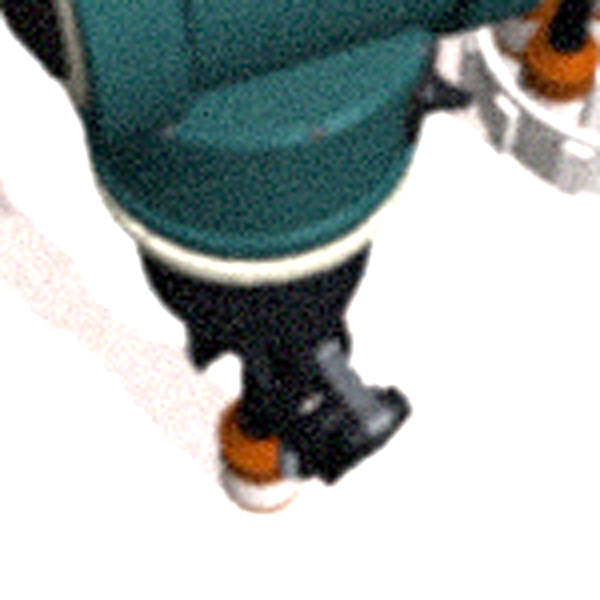

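The bottle is upright between the fingers. Now I'll close.

```bash
python3 -m pendant '[[0,0.001,0,0,0,0,0.2],[0,0,0,0,0,0,0.5],[0,0,0,0,0,0,0.7],[0,0,0,0,0,0,1],[0,0,0,0,0,0,1],[0,0,0,0,0,0,1],[0,0,0,0,0,0,1],[0,0,0,0,0,0,1],[0,0,0,0,0,0,1]]'
python3 - <<'E'
from h import *
im=eyes.read_camera("scene"); im=im[:,:,::-1]; cv2.imwrite("pics/scene3.png",im)
x0,y0=210,160
a=cv2.resize(im[y0:y0+150,x0:x0+150],None,fx=4,fy=4,interpolation=cv2.INTER_CUBIC); a=np.clip(a*2.5,0,255).astype(np.uint8)
cv2.imwrite("pics/s3z.png",a)
E
```

```text
time: 4.58
tool_pos: [644.7, -46.6, 69.1]
orientation: [-89.9, 0.0, -90.0]
ft_force: [-1.7, 0.6, 7.0]
opening: 0.17
```

View pics/s3z.png

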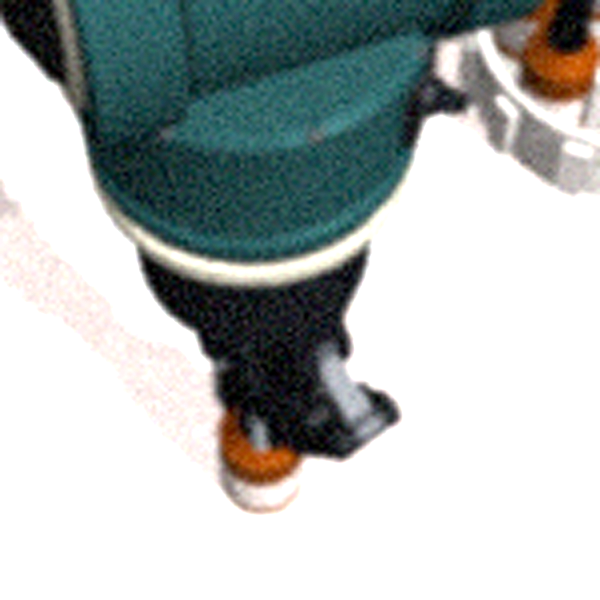

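Gripped: the opening of about 15 mm fits the cap. I'll lift and compute the tub position from both views.

```bash
python3 -m pendant '[[0,-0.01,0,0,0,0,1],[0,-0.02,0,0,0,0,1],[0,-0.03,0,0,0,0,1],[0,-0.03,0,0,0,0,1],[0,-0.03,0,0,0,0,1],[0,-0.015,0,0,0,0,1],[0,0,0,0,0,0,1]]'
python3 - <<'E'
from h import *
for n,t,s in (('r1',(154.3,163.3),(396.9,158.8)),('r4',(179.5,210.6),(347.2,142.6)),('r5',(152.7,209.6),(365.7,131.9)),('r2',(182.3,163.4),(378.9,172.4))):
    print(n,plane("top",*t,88).round(1),plane("scene",*s,88).round(1),tri(ray("top",*t),ray("scene",*s)))
E
```

```text
time: 5.22
tool_pos: [645.8, -46.9, 208.0]
orientation: [-89.7, 0.0, -90.0]
ft_force: [0.2, 0.6, -1.1]
opening: 0.164
r1 [620.7 242.8  88. ] [625.3 239.4  88. ] (array([622.41187095, 244.61554091,  81.15745861]), np.float64(0.3909043222453188))
r4 [539.5 198.3  88. ] [544.4 196.   88. ] (array([540.65872764, 199.92313853,  81.78063492]), np.float64(1.0069499700224749))
r5 [541.5 243.1  88. ] [546.2 240.3  88. ] (array([542.59684441, 244.92092459,  81.80791945]), np.float64(0.6215170838186964))
r2 [620.2 195.3  88. ] [627.3 193.3  88. ] (array([623.04681575, 198.0822895 ,  79.3362646 ]), np.float64(2.734086087505517))
```

```bash
python3 -m pendant '[[-0.016,0,-0.004,0,0,0,1],[-0.025,0,-0.006,0,0,0,1],[-0.025,0,-0.006,0,0,0,1],[-0.025,0,-0.006,0,0,0,1],[-0.025,0,-0.006,0,0,0,1],[-0.025,0,-0.006,0,0,0,1],[-0.025,0,-0.006,0,0,0,1],[-0.025,0,-0.006,0,0,0,1],[-0.025,0,-0.006,0,0,0,1],[-0.025,0,-0.006,0,0,0,1],[-0.015,0,-0.003,0,0,0,1],[-0.01,0,-0.001,0,0,0,1],[0,0,0,0,0,0,1],[0,0,0,0,0,0,1],[0,0,0,0,0,0,1]]'
python3 - <<'E'
from h import *
im=eyes.read_camera("top"); im=im[:,:,::-1]; cv2.imwrite("pics/top4.png",im)
im=eyes.read_camera("scene"); im=im[:,:,::-1]; cv2.imwrite("pics/scene4.png",im)
x0,y0=290,60
a=cv2.resize(im[y0:y0+150,x0:x0+150],None,fx=4,fy=4,interpolation=cv2.INTER_CUBIC); a=np.clip(a*2.5,0,255).astype(np.uint8)
cv2.imwrite("pics/s4z.png",a)
E
```

```text
time: 6.47
tool_pos: [582.7, 217.8, 203.3]
orientation: [-90.0, -0.0, -90.1]
ft_force: [-0.3, -0.3, -1.5]
opening: 0.167
```

View pics/s4z.png

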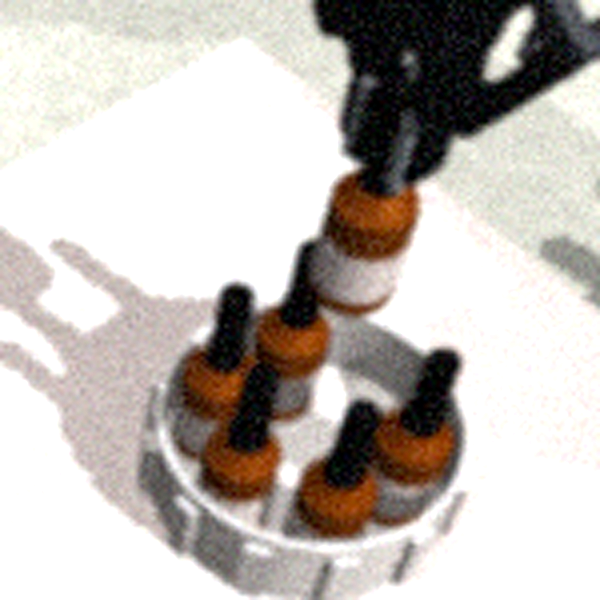

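View pics/top4.png

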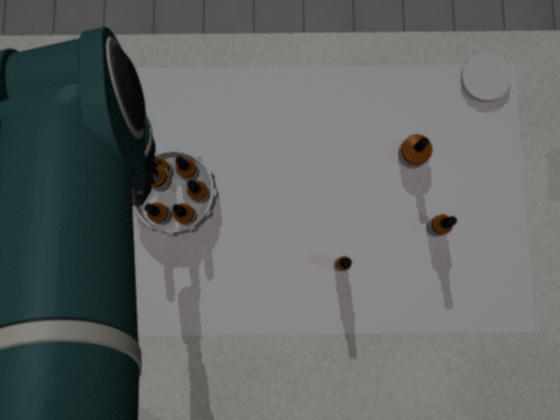

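Run:
```python
from h import *
im=cv2.imread("pics/scene4.png"); x0,y0=290,60
a=cv2.resize(im[y0:y0+150,x0:x0+150],None,fx=4,fy=4,interpolation=cv2.INTER_CUBIC); a=np.clip(a*2.5,0,255).astype(np.uint8)
def pt(p): u,v=proj("scene",p); return (int((u-x0+.5)*4),int((v-y0+.5)*4))
def ring(c,r,z,col):
    cv2.polylines(a,[np.array([pt((c[0]+r*np.cos(t),c[1]+r*np.sin(t),z)) for t in np.linspace(0,6.28,60)],np.int32)],True,col,1)
h=(582.7,217.8)
ring(h,18,134.2,(0,0,255));ring(h,18,186,(0,0,255))
for k in range(5):
    t=np.radians(88.8+60*(k+1)); c=(582.5+46*np.cos(t),219.5+46*np.sin(t)); ring(c,8,109,(0,255,0)); ring(c,18,57,(255,0,0))
ring((582.5,219.5),74,45,(255,255,0)); ring((582.5,219.5),70,45,(255,0,255))
cv2.imwrite("pics/s4o.png",a)
```

```text
(no output)
```

View pics/s4o.png

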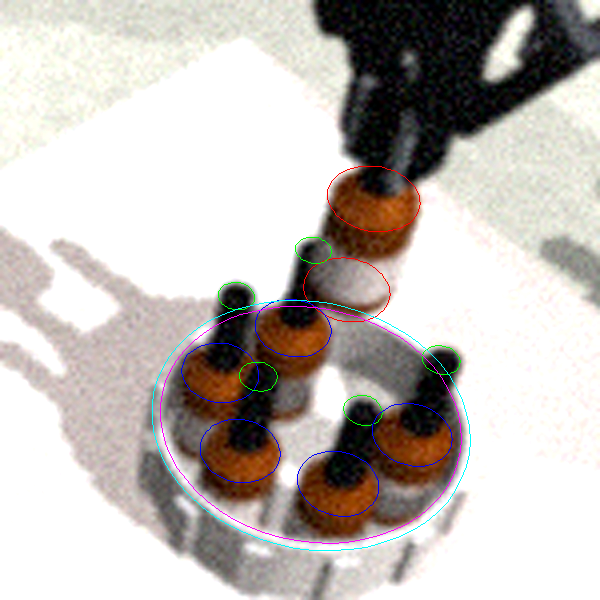

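The held bottle's lower edge sits about 7 zoomed px (roughly 3 mm) right of the prediction, which suggests a small tilt in +y. I'll measure it.

Run:
```python
from h import *
im=cv2.imread("pics/scene4.png"); x0,y0=350,90
a=cv2.resize(im[y0:y0+60,x0:x0+60],None,fx=10,fy=10,interpolation=cv2.INTER_CUBIC); a=np.clip(a*2.2,0,255).astype(np.uint8)
def pt(p): u,v=proj("scene",p); return (int((u-x0+.5)*10),int((v-y0+.5)*10))
def drawtilt(th,col,dx=0,dy=0):
    # rotate about grasp point z=222 about world x by th
    g=np.array([582.7,217.8,222.3]); c,s=np.cos(np.radians(th)),np.sin(np.radians(th))
    R=np.array([[1,0,0],[0,c,-s],[0,s,c]])
    for z,r in ((134.2,18),(186,18)):
        q=[pt(g+R@(np.array([r*np.cos(t)+dx,r*np.sin(t)+dy,z-222.3]))) for t in np.linspace(0,6.28,60)]
        cv2.polylines(a,[np.array(q,np.int32)],True,col,1)
drawtilt(0,(0,0,255)); drawtilt(4,(0,255,0))
cv2.imwrite("pics/s4t.png",a)
```

```text
(no output)
```

View pics/s4t.png

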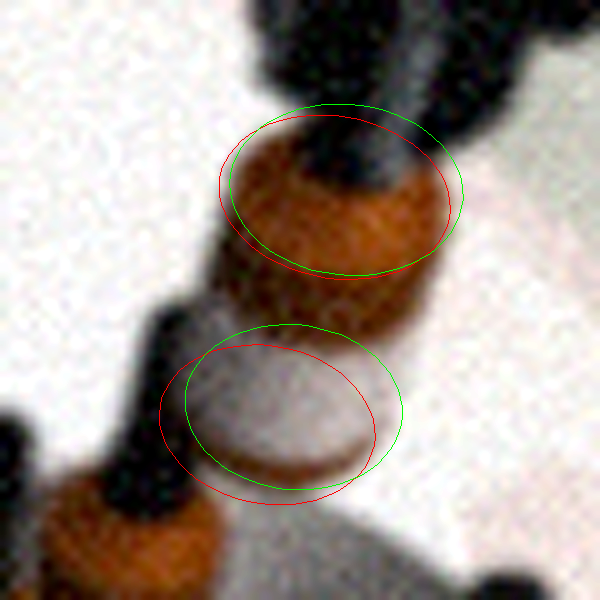

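Tilt is about 3° (bottom toward +y). I'll correct it with the tool, then lower halfway and look.

```bash
python3 -m pendant '[[-0.001,0,0,0,0,-0.025,1],[-0.001,0,0,0,0,-0.025,1],[0,0.01,0,0,0,0,1],[0,0.015,0,0,0,0,1],[0,0.015,0,0,0,0,1],[0,0.01,0,0,0,0,1],[0,0,0,0,0,0,1],[0,0,0,0,0,0,1]]'
python3 - <<'E'
from h import *
im=eyes.read_camera("scene"); im=im[:,:,::-1]; cv2.imwrite("pics/scene5.png",im)
x0,y0=290,60
a=cv2.resize(im[y0:y0+150,x0:x0+150],None,fx=4,fy=4,interpolation=cv2.INTER_CUBIC); a=np.clip(a*2.5,0,255).astype(np.uint8)
s=arm.read_state(); h=s["tool_pos"]; b=h[2]-69.1
def pt(p): u,v=proj("scene",p); return (int((u-x0+.5)*4),int((v-y0+.5)*4))
def ring(c,r,z,col):
    cv2.polylines(a,[np.array([pt((c[0]+r*np.cos(t),c[1]+r*np.sin(t),z)) for t in np.linspace(0,6.28,60)],np.int32)],True,col,1)
ring(h,18,b,(0,0,255));ring(h,18,b+52,(0,0,255))
cv2.imwrite("pics/s5o.png",a)
E
```

```text
time: 7.23
tool_pos: [582.2, 218.8, 152.9]
orientation: [-90.0, -2.9, -90.0]
ft_force: [0.6, -0.5, -0.3]
opening: 0.167
```

View pics/s5o.png

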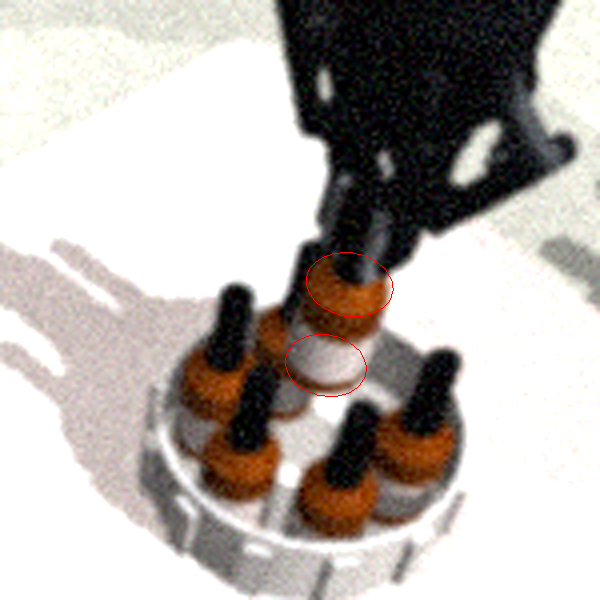

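The bottle now lies on the prediction, upright and centred in the ring. I'll lower it to just above the floor, then ease down watching the force.

```bash
python3 -m pendant '[[0,0.01,0,0,0,0,1],[0,0.018,0,0,0,0,1],[0,0.018,0,0,0,0,1],[0,0.015,0,0,0,0,1],[0,0.01,0,0,0,0,1],[0,0.005,0,0,0,0,1],[0,0,0,0,0,0,1],[0,0,0,0,0,0,1]]'
python3 -m pendant '[[0,0.002,0,0,0,0,1],[0,0,0,0,0,0,1]]'
```

```text
time: 7.95
tool_pos: [582.7, 215.2, 77.9]
orientation: [-90.0, -2.9, -90.0]
ft_force: [-0.6, 0.3, -0.1]
opening: 0.168
time: 8.12
tool_pos: [582.7, 215.3, 75.9]
orientation: [-89.9, -2.8, -90.0]
ft_force: [0.5, 0.2, -0.8]
opening: 0.17
```

The tilted tool axis drifted y by -3.6 mm, so I'll correct that and ease down.

```bash
python3 -m pendant '[[-0.0025,0,0,0,0,0,1],[-0.0015,0,0,0,0,0,1],[0,0.001,0,0,0,0,1],[0,0,0,0,0,0,1]]'
python3 -m pendant '[[0,0.001,0,0,0,0,1],[0,0,0,0,0,0,1]]'
python3 -m pendant '[[0,0.001,0,0,0,0,1],[0,0,0,0,0,0,1]]'
python3 - <<'E'
from h import *
im=eyes.read_camera("scene"); im=im[:,:,::-1]; cv2.imwrite("pics/scene6.png",im)
x0,y0=290,60
a=cv2.resize(im[y0:y0+150,x0:x0+150],None,fx=4,fy=4,interpolation=cv2.INTER_CUBIC); a=np.clip(a*2.5,0,255).astype(np.uint8)
cv2.imwrite("pics/s6.png",a)
E
```

```text
time: 8.45
tool_pos: [582.7, 219.4, 74.8]
orientation: [-90.0, -2.8, -90.0]
ft_force: [-1.9, 0.9, 5.0]
opening: 0.168
time: 8.62
tool_pos: [583.0, 219.4, 74.6]
orientation: [-89.9, -2.8, -90.0]
ft_force: [-3.6, -1.2, 17.6]
opening: 0.171
time: 8.78
tool_pos: [583.4, 219.3, 74.5]
orientation: [-89.9, -2.8, -90.0]
ft_force: [-7.2, -1.4, 30.1]
opening: 0.17
```

View pics/s6.png

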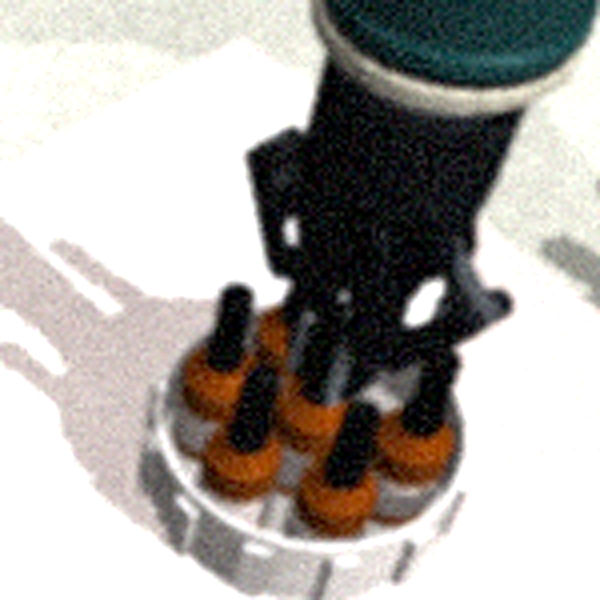

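Contact is at z≈74.8, so the bottle is on the floor. I'll relax the press, open just enough, and rise.

```bash
python3 -m pendant '[[0,-0.001,0,0,0,0,1],[0,-0.001,0,0,0,0,1],[0,0,0,0,0,0,0.6],[0,0,0,0,0,0,0.5],[0,0,0,0,0,0,0.4],[0,0,0,0,0,0,0.35],[0,0,0,0,0,0,0.35],[0,0,0,0,0,0,0.35]]'
python3 - <<'E'
from h import *
im=eyes.read_camera("scene"); im=im[:,:,::-1]; cv2.imwrite("pics/scene7.png",im)
x0,y0=290,60
a=cv2.resize(im[y0:y0+150,x0:x0+150],None,fx=4,fy=4,interpolation=cv2.INTER_CUBIC); a=np.clip(a*2.5,0,255).astype(np.uint8)
cv2.imwrite("pics/s7.png",a)
E
```

```text
time: 9.5
tool_pos: [582.3, 218.9, 74.1]
orientation: [-90.0, -2.9, -90.0]
ft_force: [0.7, -0.5, 0.0]
opening: 0.321
```

View pics/s7.png

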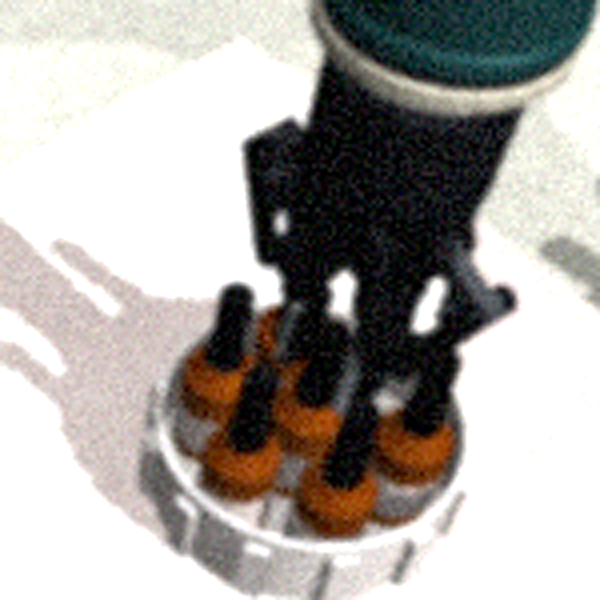

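Released, with the bottle standing. I'll rise straight up (compensating for the tilt), straighten the tool and look.

```bash
python3 -m pendant '[[0.0005,-0.01,0,0,0,0,0.3],[0.001,-0.02,0,0,0,0,0.3],[0.001,-0.02,0,0,0,0,0.3],[0.0015,-0.03,0,0,0,0,0.3],[0.0015,-0.03,0,0,0,0,0.3],[0,-0.02,0,0,0,0.025,0.2],[0,-0.01,0,0,0,0.025,-0.2],[0,0,0,0,0,0,-0.2]]'
python3 - <<'E'
from h import *
im=eyes.read_camera("scene"); im=im[:,:,::-1]; cv2.imwrite("pics/scene8.png",im)
x0,y0=290,60
a=cv2.resize(im[y0:y0+150,x0:x0+150],None,fx=4,fy=4,interpolation=cv2.INTER_CUBIC); a=np.clip(a*2.5,0,255).astype(np.uint8)
cv2.imwrite("pics/s8.png",a)
E
```

```text
time: 10.22
tool_pos: [583.4, 219.5, 217.1]
orientation: [-89.8, 0.2, -90.1]
ft_force: [-0.5, 0.2, -0.5]
opening: 0.599
```

View pics/s8.png

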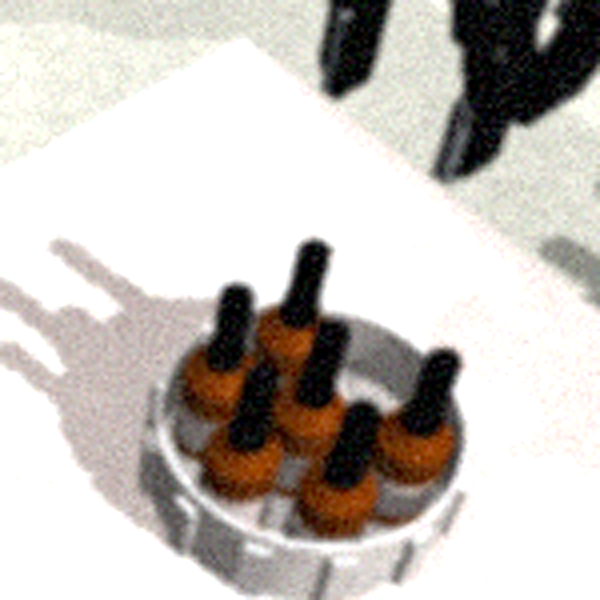

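The middle bottle stands in place. Next is bottle B at about (519.5,-251.5).

```bash
python3 -m pendant '[[0.02,0,-0.003,0,0,0,-0.2],[0.029,0,-0.004,0,0,0,-0.2],[0.029,0,-0.004,0,0,0,-0.2],[0.029,0,-0.004,0,0,0,-0.2],[0.029,0,-0.004,0,0,0,-0.2],[0.029,0,-0.004,0,0,0,-0.2],[0.029,0,-0.004,0,0,0,-0.2],[0.029,0,-0.004,0,0,0,-0.2],[0.029,0,-0.004,0,0,0,-0.2],[0.029,0,-0.004,0,0,0,-0.2],[0.029,0,-0.004,0,0,0,-0.2],[0.029,0,-0.004,0,0,0,-0.2],[0.029,0,-0.004,0,0,0,-0.2],[0.029,0,-0.004,0,0,0,-0.2],[0.029,0,-0.004,0,0,0,-0.2],[0.029,0,-0.004,0,0,0,-0.2],[0.016,0,-0.001,0,0,0,-0.2],[0,0,0,0,0,0,-0.2],[0,0,0,0,0,0,-0.2]]'
python3 - <<'E'
from h import *
im=eyes.read_camera("scene"); im=im[:,:,::-1]; cv2.imwrite("pics/scene9.png",im)
im=eyes.read_camera("top"); im=im[:,:,::-1]; cv2.imwrite("pics/top9.png",im)
print(arm.read_state()["qpos"].round(1))
E
```

```text
time: 11.85
tool_pos: [517.6, -251.1, 213.0]
orientation: [-90.1, -0.0, -90.1]
ft_force: [-0.4, 0.3, -0.2]
opening: 0.597
[ -4.3  22.7  34.4 101.7 -14.5  60.2  35.4]
```

View pics/scene9.png

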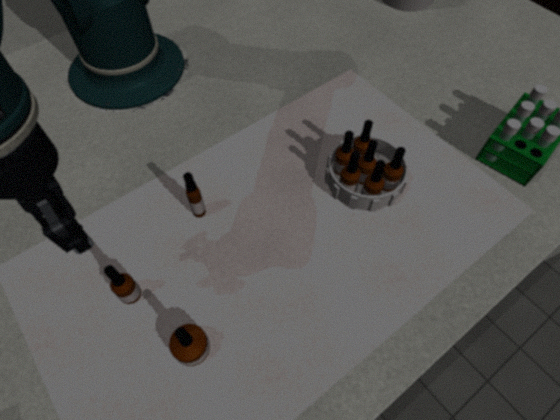

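View pics/top9.png

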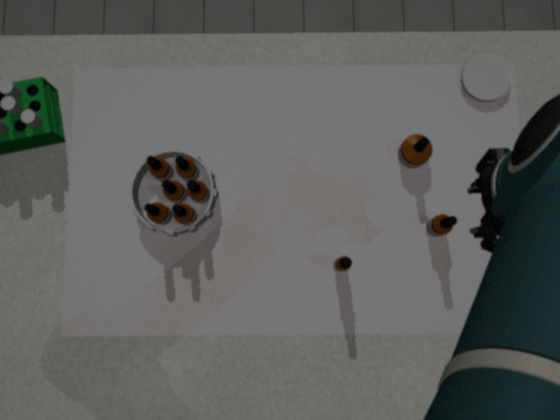

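The top view shows the tub clear, with the middle bottle's cap near (170,186) and B at (442,223) between the fingers in x. I'll measure the tub from this picture.

```bash
python3 - <<'E'
from h import *
im=cv2.imread("pics/top9.png")[:,:,::-1]; m,c=caps(im)
for st,ce in c:
    if 120<ce[0]<470 and 130<ce[1]<280: print(st,ce.round(1),plane("top",*ce,88 if ce[0]<220 else 83).round(1))
a=cv2.resize(im[140:245,120:230,::-1],None,fx=5,fy=5,interpolation=cv2.INTER_CUBIC)
cv2.imwrite("pics/tub9.png",np.clip(a*2.0,0,255).astype(np.uint8))
E
python3 -m pendant '[[0,0.02,0.001,0,0,0,-0.2],[0,0.03,0.001,0,0,0,-0.2],[0,0.03,0,0,0,0,-0.2],[0,0.03,0,0,0,0,-0.2],[0,0.02,0,0,0,0,-0.2],[0,0.01,0,0,0,0,-0.2],[0,0.004,0,0,0,0,-0.2],[0,0,0,0,0,0,-0.2]]'
python3 - <<'E'
from h import *
im=eyes.read_camera("scene"); im=im[:,:,::-1]; cv2.imwrite("pics/scene10.png",im)
x0,y0=40,190
a=cv2.resize(im[y0:y0+150,x0:x0+150],None,fx=4,fy=4,interpolation=cv2.INTER_CUBIC); a=np.clip(a*2.5,0,255).astype(np.uint8)
cv2.imwrite("pics/s10.png",a)
E
```

```text
[414 138  14  14 121] [420.7 144.7] [ 650.8 -211.2   83. ]
[148 157  14  14 128] [154.3 163.3] [620.7 242.8  88. ]
[176 157  13  14 123] [182.1 163.4] [620.2 195.6  88. ]
[163 180  14  14 129] [169.1 186.7] [580.2 216.7  88. ]
[188 180  13  14 121] [193.6 186.6] [580.1 175.5  88. ]
[145 204  15  12 120] [152.6 209.7] [541.3 243.4  88. ]
[173 204  14  13 120] [179.4 210.5] [539.7 198.4  88. ]
[440 217  16  11 128] [447.2 222. ] [ 517.4 -249.4   83. ]
[340 258  11  11  85] [344.9 262.6] [451.2 -76.4  83. ]
time: 12.62
tool_pos: [520.5, -250.2, 70.2]
orientation: [-90.0, 0.0, -90.0]
ft_force: [0.5, 1.5, 0.4]
opening: 0.598
```

View pics/s10.png

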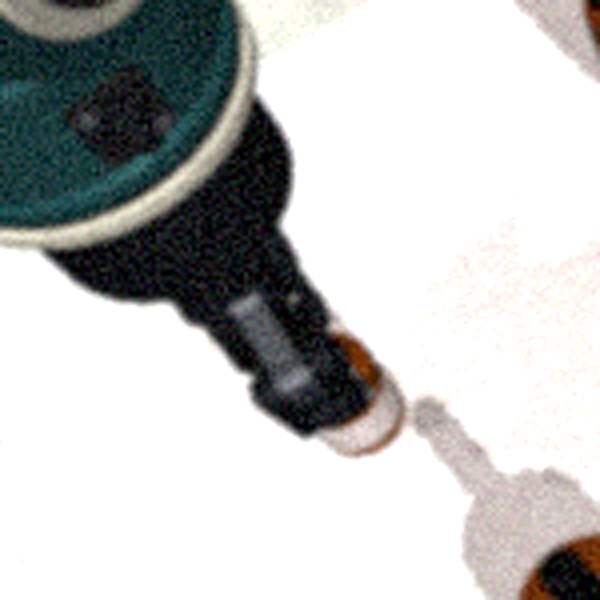

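View pics/tub9.png

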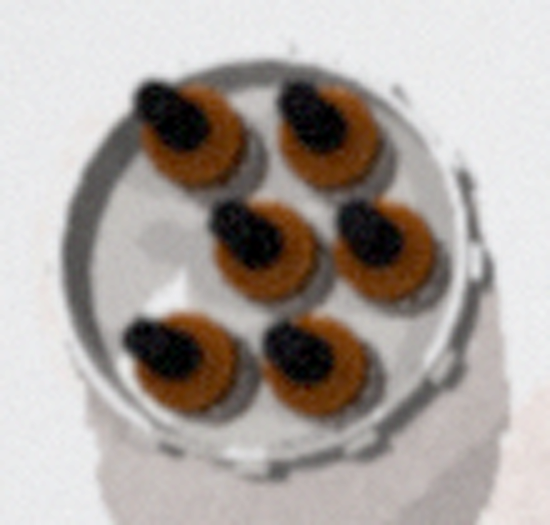

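```bash
cat >> h.py <<'E'
def over(png,out,x0,y0,rings,w=150,f=4):
    im=cv2.imread(png)
    a=cv2.resize(im[y0:y0+w,x0:x0+w],None,fx=f,fy=f,interpolation=cv2.INTER_CUBIC); a=np.clip(a*2.5,0,255).astype(np.uint8)
    for (x,y,r,z,col) in rings:
        q=[]
        for t in np.linspace(0,6.28,60):
            u,v=proj("scene",(x+r*np.cos(t),y+r*np.sin(t),z)); q.append([int((u-x0+.5)*f),int((v-y0+.5)*f)])
        cv2.polylines(a,[np.array(q,np.int32)],True,col,1)
    cv2.imwrite(out,a)
E
python3 - <<'E'
from h import *
over("pics/scene10.png","pics/s10o.png",85,240,[(520.5,-250.2,18,0,(0,0,255)),(520.5,-250.2,18,52,(0,0,255))],80,7)
over("pics/scene9.png","pics/s9o.png",85,240,[(520.5,-250.2,18,0,(0,0,255)),(520.5,-250.2,18,52,(0,0,255)),(520.5,-250.2,8,104,(0,255,0))],80,7)
over("pics/scene1.png","pics/s1o.png",240,220,[(644.7,-46.6,18,0,(0,0,255)),(644.7,-46.6,18,52,(0,0,255)),(644.7,-46.6,8,104,(0,255,0))],80,7)
a=np.hstack([cv2.resize(cv2.imread(f"pics/s{k}o.png"),(390,390)) for k in (9,1)]); cv2.imwrite("pics/cmp.png",a)
E
```

```text
(no output)
```

View pics/cmp.png

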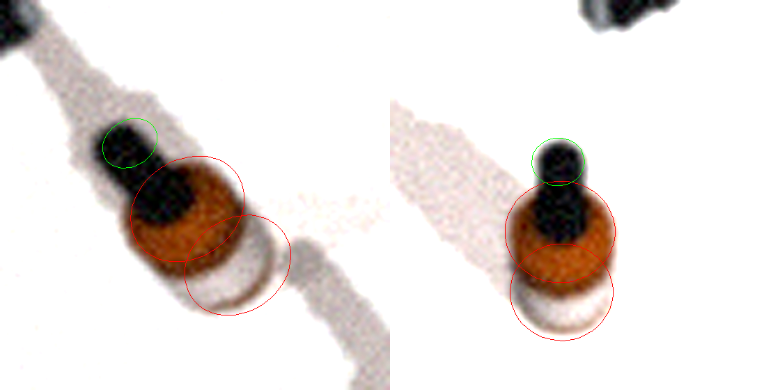

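At B the bottle sits about 2–3 mm toward -y of the tool, so I'll shift and close.

```bash
python3 -m pendant '[[0.0025,0.001,-0.001,0,0,0,-0.2],[0,0,0,0,0,0,0.2],[0,0,0,0,0,0,0.5],[0,0,0,0,0,0,0.7],[0,0,0,0,0,0,1],[0,0,0,0,0,0,1],[0,0,0,0,0,0,1],[0,0,0,0,0,0,1],[0,0,0,0,0,0,1],[0,0,0,0,0,0,1]]'
python3 -m pendant '[[0,-0.005,0,0,0,0,1],[0,-0.01,0,0,0,0,1],[0,-0.015,0,0,0,0,1],[0,-0.02,0,0,0,0,1],[0,-0.02,0,0,0,0,1],[0,-0.02,0,0,0,0,1],[0,-0.02,0,0,0,0,1],[0,-0.015,0,0,0,0,1],[0,-0.008,0,0,0,0,1],[0,0,0,0,0,0,1],[0,0,0,0,0,0,1]]'
python3 - <<'E'
from h import *
im=eyes.read_camera("scene"); im=im[:,:,::-1]; cv2.imwrite("pics/scene11.png",im)
h=arm.read_state()["tool_pos"]; b=h[2]-69.3; print(h)
u,v=proj("scene",(h[0],h[1],b+26)); print(u,v)
over("pics/scene11.png","pics/s11o.png",int(u)-40,int(v)-40,[(h[0],h[1],18,b,(0,0,255)),(h[0],h[1],18,b+52,(0,0,255))],80,7)
E
```

```text
time: 13.5
tool_pos: [519.7, -253.4, 70.0]
orientation: [-89.9, -0.0, -90.0]
ft_force: [-2.1, 0.4, 7.3]
opening: 0.167
time: 14.42
tool_pos: [519.3, -253.1, 202.3]
orientation: [-90.0, 0.0, -90.0]
ft_force: [-0.4, 0.8, -0.2]
opening: 0.172
[ 519.04387231 -252.98237597  201.73305993]
94.25912287378782 252.89125717867984
```

View pics/s11o.png

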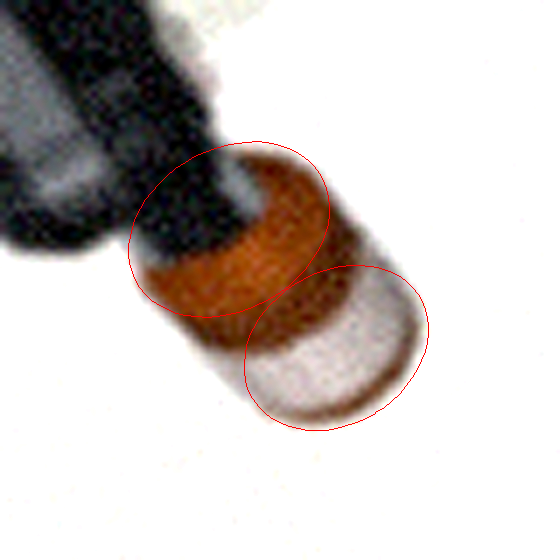

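Grip is clean and the bottle is upright. I'll carry it to the gap with gentle ramps.

```bash
python3 -m pendant '[[-0.006,-0.005,0,0,0,0,1],[-0.012,-0.005,0,0,0,0,1],[-0.018,-0.005,0,0,0,0,1],[-0.0245,0,0.0035,0,0,0,1],[-0.0245,0,0.0035,0,0,0,1],[-0.0245,0,0.0035,0,0,0,1],[-0.0245,0,0.0035,0,0,0,1],[-0.0245,0,0.0035,0,0,0,1],[-0.0245,0,0.0035,0,0,0,1],[-0.0245,0,0.0035,0,0,0,1],[-0.0245,0,0.0035,0,0,0,1],[-0.0245,0,0.0035,0,0,0,1],[-0.0245,0,0.0035,0,0,0,1],[-0.0245,0,0.0035,0,0,0,1],[-0.0245,0,0.0035,0,0,0,1],[-0.0245,0,0.0035,0,0,0,1],[-0.0245,0,0.0035,0,0,0,1],[-0.0245,0,0.0035,0,0,0,1],[-0.0245,0,0.0035,0,0,0,1],[-0.0245,0,0.0035,0,0,0,1]]'
python3 -m pendant '[[-0.022,0,0.0035,0,0,0,1],[-0.018,0,0.0025,0,0,0,1],[-0.016,0,0.0015,0,0,0,1],[-0.012,0,0.001,0,0,0,1],[-0.008,0,0,0,0,0,1],[-0.006,0,0,0,0,0,1],[-0.003,0,0,0,0,0,1],[-0.001,0,0,0,0,0,1],[0,0,0,0,0,0,1],[0,0,0,0,0,0,1]]'
python3 - <<'E'
from h import *
im=eyes.read_camera("scene"); im=im[:,:,::-1]; cv2.imwrite("pics/scene12.png",im)
h=arm.read_state()["tool_pos"]; b=h[2]-69.3; print(h)
R=[(h[0],h[1],18,b,(0,0,255)),(h[0],h[1],18,b+52,(0,0,255)),(582.5,219.5,70,45,(255,0,255)),(582.5,219.5,8,109,(0,255,0)),(583.4,265.5,18,57,(255,255,0))]
over("pics/scene12.png","pics/s12o.png",290,60,R)
E
```

```text
time: 16.13
tool_pos: [578.3, 200.8, 216.8]
orientation: [-90.1, -0.0, -90.0]
ft_force: [0.5, 0.4, -1.3]
opening: 0.17
time: 16.97
tool_pos: [587.5, 284.4, 217.5]
orientation: [-90.0, -0.0, -90.1]
ft_force: [0.4, -0.6, -0.5]
opening: 0.169
[587.50715767 284.49231346 217.46989802]
```

View pics/s12o.png

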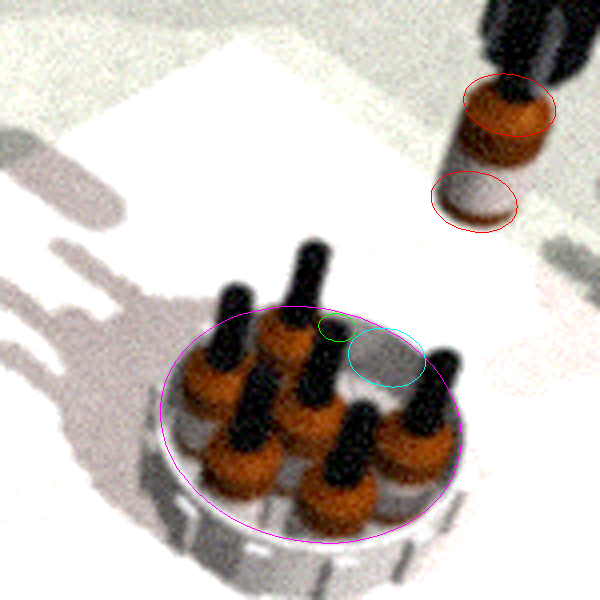

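I overshot in y by about 18 mm. I'll correct to (583.5, 267) and lower partway.

```bash
python3 -m pendant '[[0.005,0,-0.001,0,0,0,1],[0.007,0,-0.002,0,0,0,1],[0.0045,0,-0.001,0,0,0,1],[0.001,0.005,0,0,0,0,1],[0,0.012,0,0,0,0,1],[0,0.015,0,0,0,0,1],[0,0.015,0,0,0,0,1],[0,0.01,0,0,0,0,1],[0,0.005,0,0,0,0,1],[0,0.003,0,0,0,0,1],[0,0,0,0,0,0,1],[0,0,0,0,0,0,1]]'
python3 - <<'E'
from h import *
im=eyes.read_camera("scene"); im=im[:,:,::-1]; cv2.imwrite("pics/scene13.png",im)
h=arm.read_state()["tool_pos"]; b=h[2]-69.3; print(h)
R=[(h[0],h[1],18,b,(0,0,255)),(h[0],h[1],18,b+52,(0,0,255)),(582.5,219.5,70,45,(255,0,255)),(h[0],h[1],18,5,(255,255,0))]
over("pics/scene13.png","pics/s13o.png",290,60,R)
E
```

```text
time: 18.02
tool_pos: [583.6, 267.9, 152.8]
orientation: [-90.0, 0.0, -90.0]
ft_force: [-0.1, -0.4, -0.1]
opening: 0.169
[583.68241952 267.88613671 152.96366698]
```

View pics/s13o.png

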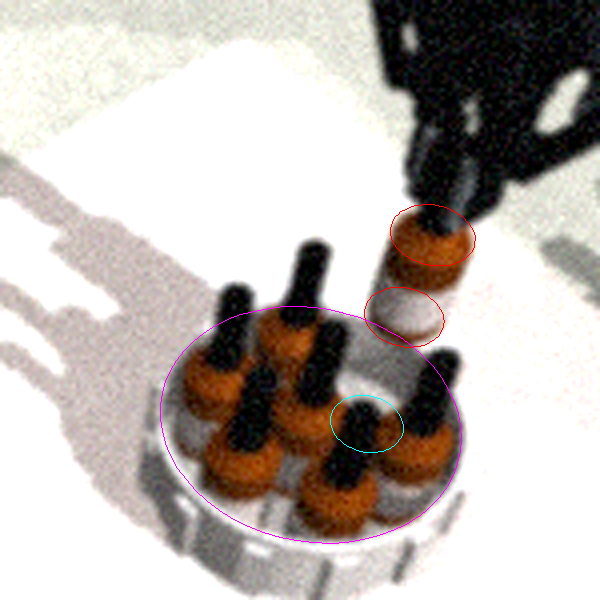

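The bottle lies on the prediction, above the gap. Lowering.

```bash
python3 -m pendant '[[0.001,0.01,0,0,0,0,1],[0,0.015,0,0,0,0,1],[0,0.018,0,0,0,0,1],[0,0.015,0,0,0,0,1],[0,0.01,0,0,0,0,1],[0,0.005,0,0,0,0,1],[0,0.002,0,0,0,0,1],[0,0,0,0,0,0,1]]'
python3 -m pendant '[[0,0.0015,0,0,0,0,1],[0,0.0005,0,0,0,0,1],[0,0,0,0,0,0,1]]'
python3 - <<'E'
from h import *
im=eyes.read_camera("scene"); im=im[:,:,::-1]; cv2.imwrite("pics/scene14.png",im)
over("pics/scene14.png","pics/s14o.png",290,60,[])
E
```

```text
time: 18.73
tool_pos: [583.5, 266.7, 77.4]
orientation: [-90.0, -0.0, -90.0]
ft_force: [0.7, 0.6, -1.1]
opening: 0.166
time: 18.98
tool_pos: [583.6, 266.9, 75.8]
orientation: [-90.0, 0.0, -90.0]
ft_force: [-0.7, -0.1, 0.3]
opening: 0.168
```

View pics/s14o.png

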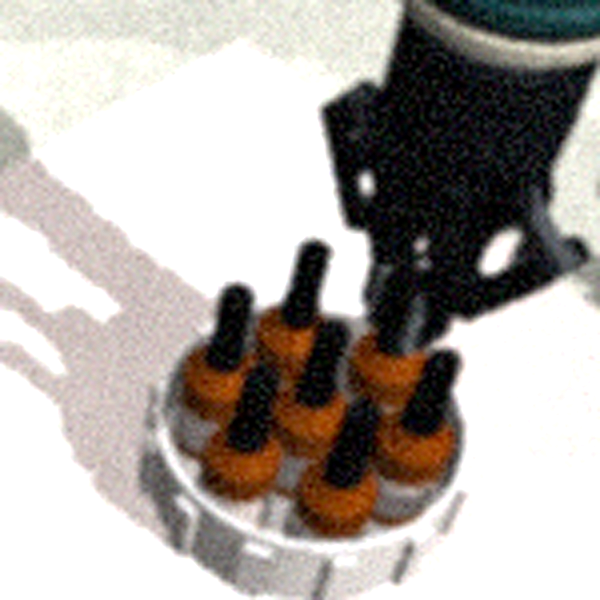

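The other bottles are undisturbed. I'll ease down to contact, release and rise.

```bash
python3 -m pendant '[[0,0.001,0,0,0,0,1],[0,0,0,0,0,0,1]]'
python3 -m pendant '[[0,0.0007,0,0,0,0,1],[0,0,0,0,0,0,1]]'
```

```text
time: 19.2
tool_pos: [583.7, 266.9, 75.0]
orientation: [-90.0, 0.0, -90.0]
ft_force: [-1.2, -0.8, 6.2]
opening: 0.168
time: 19.37
tool_pos: [584.0, 267.0, 75.0]
orientation: [-89.9, 0.1, -90.0]
ft_force: [-4.2, -1.2, 15.3]
opening: 0.175
```

```bash
python3 -m pendant '[[0,-0.001,0,0,0,0,1],[0,0,0,0,0,0,0.6],[0,0,0,0,0,0,0.5],[0,0,0,0,0,0,0.4],[0,0,0,0,0,0,0.3],[0,0,0,0,0,0,0.3],[0,0,0,0,0,0,0.3],[0,-0.01,0,0,0,0,0.3],[0,-0.02,0,0,0,0,0.3],[0,-0.02,0,0,0,0,0.3],[0,-0.03,0,0,0,0,0.3],[0,-0.03,0,0,0,0,0.3],[0,-0.03,0,0,0,0,0.3],[0,0,0,0,0,0,0.3],[0,0,0,0,0,0,0.3]]'
python3 -m pendant '[[0.03,0,-0.012,0,0,0,0.3],[0.03,0,-0.012,0,0,0,0.3],[0.03,0,-0.012,0,0,0,0.3],[0.03,0,-0.012,0,0,0,0.3],[0.03,0,-0.012,0,0,0,0.3],[0.03,0,-0.012,0,0,0,0.3],[0.03,0,-0.012,0,0,0,0.3],[0.03,0,-0.012,0,0,0,0.3],[0.03,0,0,0,0,0,0.3],[0.03,0,0,0,0,0,0.3],[0.03,0,0,0,0,0,0.3],[0.03,0,0,0,0,0,0.3],[0.03,0,0,0,0,0,0.3],[0.03,0,0,0,0,0,0.3],[0,0,0,0,0,0,0.3],[0,0,0,0,0,0,0.3]]'
python3 - <<'E'
from h import *
from scipy.optimize import least_squares
for n in ("scene","top"):
    im=eyes.read_camera(n)[:,:,::-1]; cv2.imwrite(f"pics/{n}15.png",im)
m,c=caps(im[:,:,::-1])
P={}
for st,ce in c:
    if 120<ce[0]<230 and 130<ce[1]<260: p=plane("top",*ce,88); print(st,ce.round(1),p.round(1))
a=cv2.resize(im[140:245,120:230],None,fx=5,fy=5,interpolation=cv2.INTER_CUBIC)
cv2.imwrite("pics/tub15.png",np.clip(a*2.0,0,255).astype(np.uint8))
over("pics/scene15.png","pics/s15o.png",290,60,[])
E
```

```text
time: 20.62
tool_pos: [584.1, 267.0, 217.1]
orientation: [-89.8, 0.1, -90.0]
ft_force: [-0.3, 0.3, -1.3]
opening: 0.351
time: 21.95
tool_pos: [486.6, -154.7, 214.2]
orientation: [-90.1, -0.0, -90.2]
ft_force: [-0.5, -0.2, -0.3]
opening: 0.348
[148 157  14  13 118] [154.1 163.1] [621.  243.1  88. ]
[176 157  13  14 117] [182.2 163.4] [620.2 195.6  88. ]
[133 180  14  13 124] [139.4 186.3] [581.3 266.7  88. ]
[163 180  13  14 119] [169.1 186.7] [580.3 216.6  88. ]
[188 180  13  13 110] [193.6 186.5] [580.2 175.4  88. ]
[146 204  14  12 114] [152.5 209.5] [541.7 243.5  88. ]
[173 205  13  12 109] [179.4 210.6] [539.5 198.4  88. ]
```

View pics/tub15.png

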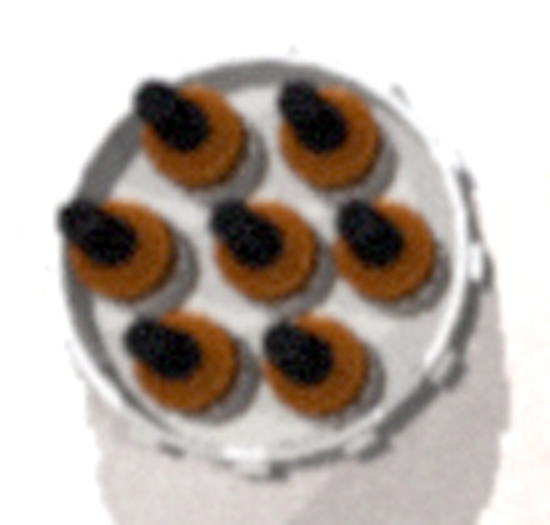

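View pics/s15o.png

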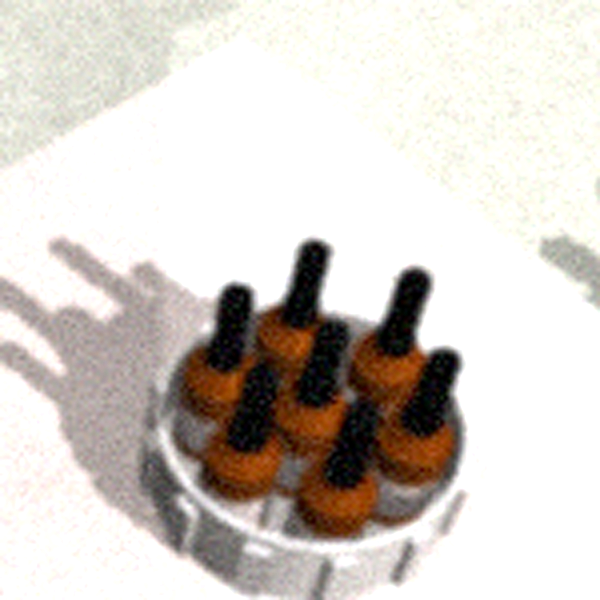

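Both views show seven upright bottles. The gap bottle is within about 1 mm of its place. The middle one is 2–4 mm off centre, clear of its neighbours, and not worth disturbing the packed ring. I'll take a quick full-scene look, then hand in.

View pics/scene15.png

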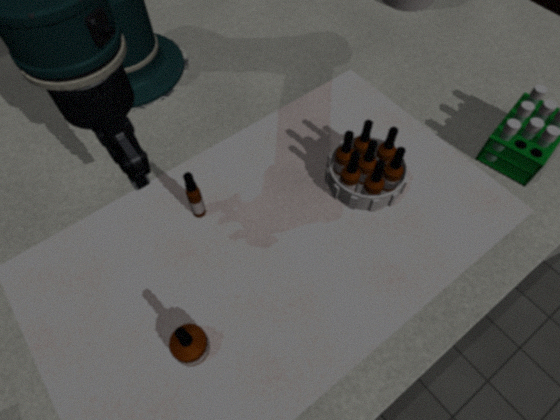

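The tub at (368,170) holds all seven bottles. The slim bottle (195,195) and the stubby one (188,343) stand untouched, and the gripper is clear and empty.

Run:
```python
from workcell import arm
print(arm.sign_off())
```

```text
the job is handed in; nothing more can be done
None
```

Both matching bottles are in the tub, one in the middle and then one in the gap, and the job is handed in at about 22 s of the 56 s allowed. I gripped both by the cap and set each down on the floor by feel. The highest wrist force I read was about 32 N, while setting the middle bottle down.

**Checks that passed:** The last pictures from both cameras show seven upright bottles. The gap bottle is within about 1 mm of its place, and the five original bottles moved less than 0.5 mm. The slim and stubby bottles were not touched, and the gripper is clear and empty.

**What was off:**
- **Middle bottle:** it stands off centre, away from the gap: about 3.5–4 mm by the top view, about 2 mm by the scene view. It is clear of its neighbours, so I left it.
- **Tilt in transit:** the middle bottle tipped about 3° in the grip while being carried. I straightened it with the tool before lowering it.
- **Camera disagreement:** the two views differed by about 3–7 mm on the bottles and tub, so I checked each placement against the tool position.
- **Overshoot:** I went about 18 mm past the gap while high above the tub, and corrected it before lowering.

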